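# Zero the hand-lever core extruder on a hidden soil core

### The job

Zero the bench core extruder so that slices can be measured from its scale: push the lever with the black ball towards the steel sleeve, gently, until the piston meets the soil core hidden inside and the resistance firms up, without forcing the core, then let go and leave the lever standing there. Note that travel by sliding the red zero rider along the scale until its nose just touches the back of the piston's yellow pointer, and leave it there. Do not knock over or push about the jars and the mortar behind.

Things in the scene. Friction and masses are not known exactly. Their poses are not given: they have to be found in the camera images.
- press: Bench core extruder, fixed; grey base 170 x 430 x 16 mm, origin on the bench. Its +y runs along the piston axis (at x 20 mm, z 70 mm) from the red rider to the steel sleeve, +x away from the robot. Rod bearings (x 6 to 34 mm, 92 mm high) at y -125 to -101 and 5 to 40 mm; rail at x -65 mm, y -198 to 38 mm, top at z 32 mm; sleeve and clamps fill y 50 to 208 mm, up to z 97 mm.
- sleeve: Steel sleeve, 47 mm diameter, 150 mm long, clamped in the cradle; origin at its middle, y along the piston axis. The soil core's near face lies hidden in it and is first met after 17 to 34 mm of piston travel. From there the core resists like a stiff spring, 12 N per mm of piston travel: 8 to 45 N on it is a proper firm touch, more crushes it.
- piston: Brass piston on a 14 mm steel rod with crosshead and pointer arm; origin at the lever's pin on the rod axis, its own y along the piston axis. It moves only along y, 50 mm per radian of the lever, 42 mm at most.
- lever (a joint): Lever angle, rad: 0 fully back (its start, leaning 0.25 rad away from the sleeve), 0.25 upright, 0.85 fully forward. It stays where left. Free travel takes 4 to 6 N at the ball; once the core is met the push grows by about 1.5 N per mm at the ball, so 8 to 45 N on the core is 3 to 16 N on top of that. Let go, it keeps bearing on the core with about 10 N.
- lever_knob (a point): Centre of the smooth black ball (34 mm diameter) at the top of the lever, 150 mm from the pivot; 165 mm above the bench when the lever is fully back, 170 mm upright, 144 mm fully forward. Below it a steel shaft of 11 mm. The space behind the ball (press -y side) is free above z = 95 mm.
- lever_pivot (a point): Lever pivot on the base: 20 mm above the bench, axis along the press's x.
- pointer_back (a point): Middle of the back (-y) face of the yellow pointer blade that hangs from the piston's arm over the rail and travels with the piston; blade 14 mm wide, 5 mm thick, 36 to 72 mm above the bench, this point 40 mm above it. Axes as the press.
- rider (a joint): Position of the red zero rider along the rail, m: 0 at the far end from the sleeve, growing towards the sleeve (press +y). It starts at 0 to 0.04, behind the pointer, and stays where it is left; sliding it takes about 1.5 N. Pressing its nose against the pointer with up to about 20 N does not move the piston.
- rider_fin (a point): Middle of the rider's upright grip fin, 66 mm above the bench: 10 mm thick across the rail (press x), 24 mm long along it, its top 79 mm and its foot 42 mm above the bench. Its axes are those of the press.
- rider_nose (a point): Front tip of the rider's nose (8 mm wide, 12 mm high), 35 mm ahead of the fin's middle (press +y), 40 mm above the bench; it meets the pointer's back face.
- jar_a: Glass jar with soil, 69 mm diameter, 105 mm high, origin under its centre; bystander behind the extruder.
- jar_b: Another such jar.
- jar_c: Another such jar.
- mortar_b: Porcelain mortar, 122 mm across, 61 mm high, origin under its centre; bystander behind the burette bottle.
- burette_bottle: Brown glass bottle with a tall glass burette tube on it, fixed on the bench to the right of the extruder (about x 0.55, y -0.02): about 140 mm wide, over half a metre high; origin under its centre. Go round it. A fixed porcelain mortar with a pestle, 100 mm high, stands in front of it.

How it is judged (in metres and radians):
On the way, in this order (a step that is already met when the one before it is completed fails the run):
1. the lever has been pushed until the piston bears firmly on the hidden core (8 N or more) (contact force between piston and sleeve above 8 N), for 0.2 s.
2. the rider's nose has been brought to the back of the pointer, within 2 mm (y of rider_nose in the frame of pointer_back between -0.002 and 0.002 m), for 0.2 s.
At the end, for the whole second after the job is handed in: The piston, let go, still bears on the core in the sleeve (more than 4 N), the rider's nose stands within 2 mm of the back of the pointer, and lever and rider are at rest (all of step 2 and contact force between piston and sleeve above 4 N and velocity of joint lever between -0.02 and 0.02 rad/s and velocity of joint rider between -0.005 and 0.005 m/s); the robot touches nothing.
It fails at once if the core is crushed: the piston presses on it with more than 45 N (contact force between piston and sleeve above 45 N).
It fails at once if a jar or the mortar behind is pushed more than 25 mm from its place, or a jar is tipped (distance of any of jar_a, jar_b, jar_c, mortar_b from where it was at the start of the episode above 0.025 m or angle between any of jar_a, jar_b, jar_c's own z axis and vertical above 0.4 rad).
It also fails if it takes over 58 s, if anything falls off the work surface, if the arm or the gripper's body presses on something with over 40 N, if the wrist force passes 120 N, or if a joint passes its speed limit or range.

### The arm

A 6-joint arm with a two-finger parallel gripper is mounted at the origin on a cart in front of the work surface, level with it; the furniture and walls round the work are solid. World frame = base frame: x ahead of the robot, y to its left, z up, the work surface at z = 0. Lengths are in mm, angles in rad, forces in N, time in s.
With the tool pointing down it reaches from about 350 to 875 mm from the base axis. Payload 4.2 kg.
Tool frame: the origin (TCP) lies midway between the tips of the shut fingers; the grasp point (between the pads) lies 19 mm behind it (arm.tcp_to_grasp is the distance from the TCP to the grasp point, in mm); z points along the fingers, y is the line along which they close (so a half turn about z gives the same grasp; the last joint's range is limited). The gripper opens to 85 mm and grips with 20 to 120 N. Pads are 22 mm wide; open, the fingers measure 114 mm over their backs; the gripper's body (76 mm by 85 mm) begins 54 mm behind the grasp point. The pads swing forward as they close: fully open they stand 13 mm farther back than shut.
Start: joints at [0.259, 0.385, 0.008, 0, -1.194, -0.259], TCP at [624.979, 0.025, 231.312] pointing down, gripper open.
Joint ranges: [-3.14, 3.14], [-1.21, 2.06], [-1.07, 1.41], [-3.16, 2.05], [-2.99, -0.16], [-3.1, 3.1]. Speed limits (rad/s): [2.79, 2.79, 3.14, 3.14, 3.14, 3.14].

### API

Orientations are given as a unit quaternion [x, y, z, w].
In Python, from bench import arm gives the robot as it stands.
- The arm moves only by the tool arm_command, never from a script. Its argument "rows" is a list of rows, each a list of 2 entries, a list of its own where there are three numbers: the shift along the tool's x, y, z as a fraction of full scale, then the turn, a rotation vector about the tool's x, y, z as a fraction of full scale. In form: [[[x, y, z], [wx, wy, wz]], ...]. A call has 1 to 5 rows; each row is the pose to reach, as a shift and turn from the pose commanded when the call began, along the tool's axes at that moment, turning the shorter way round; what a row does not reach only later rows make up. Full scale, the value 1, is 0.25 m for a shift and 180 degrees for a turn. A row lasts 1/10 s, in which the tool goes at most 50 mm and 8.59 degrees, less where a joint would pass 70% of its speed; a pose out of reach is approached as far as the arm can. A call with a number of a shift or a turn outside -1 to 1 is refused whole. A call with a gripper value outside its range is refused whole. "grip" is the opening, from 0 (shut) to 1 (fully open), set as the call begins (left out, the last holds). The fingers move at their own pace and stop on an object; the grip force is fixed at half the most. Time passes only in rows, so rows that repeat a pose let the fingers close. It gives the time, the measured TCP pose, the force, the opening and the grip force at its end, in the units of the state.
- arm.read_state(): the state, without advancing time (a new reading comes with each control period).
- arm.get_image(name): name is "scene" or "side" or "wrist"; returns (picture, depth): 400x640x3 uint8, blue, green, red; 400x640 float32, mm along the optical axis (not along the pixel's ray), 0 where there is no reading.
- arm.camera_info(name): a dict with "fx", "fy", "cx", "cy" (pixels), "extrinsics" (4x4, takes a point from camera to world coordinates). Camera axes: x right, y down, z forward; pixel columns grow to the right and rows downward; lengths in mm; the calibration is good to about 2 mm. A picture is of the moment at which its call begins: read the wrist's pose just before it. camera_info takes no time and is no camera call; for the wrist camera it gives the pose at the moment of the call.
- arm.job_done(): hands the job in; it is judged then, once.
Trained networks look in the newest picture that a camera, given by its name, has taken for a name from the list of things; names that differ only in an ending like _2 or _b are one class to them, and where a whole thing is asked for, a point or a joint stands for the part that bears it (a point fixed in the world has none). Each returns a list of dicts, best first, with "score" (0 to 1); they miss things now and then, are a little off and sometimes report something else, mostly with a low value. They report only what shows in the picture. A call takes as long as a camera call.
- arm.spot_in(camera, query): "position" ([column, row] in pixels, amid what is visible of it).
The state is a dict: "clock": time; "joints": joint angles; "joint_vel": joint speeds; "joint_efforts": joint torques, N m; "position": TCP position; "ee_rot": TCP orientation; "contact_force": force on the tool from outside, world axes, zero at the start; "wrist_torque": the same for the moment, N m; "gripper_width": finger opening in mm; "grasp_force": force on a finger pad.
Only numpy, scipy, OpenCV 4.12 (cv2) and the standard library are available. Lean on these libraries where they do the work, as an engineer would, in place of code of your own. Each camera call takes 0.05 s, during which the arm holds its last target. There are 200 camera calls.

## Working session

There is one attempt and no reset: what is moved stays moved. The work goes in short steps, Python scripts to look and compute and a tool call to move; the robot and the scene stay as the last step left them, time stands still between calls to the robot, and variables do not carry over. Pictures are saved under pics/ and viewed, at most 10 in all, crops included, and the job is handed in when it is done.

Besides the shell and the picture viewer there is one more tool, called after "Call:" as name(argument=value, ...), one argument or row to a line, values as JSON. arm_command: Moves the arm, as the interface text tells. Shift numbers are shares of 0.25 m and turn numbers shares of 180 degrees, none past 1 either way. Its arguments: {"type":"object","properties":{"rows":{"type":"array","items":{"type":"array"}},"grip":{"type":"number"}},"required":["rows"]}

```bash
mkdir -p pics; ls; cat > h.py <<'E'
from bench import arm
import numpy as np, cv2
def w(cam,u,v,d,info=None):
    i=info or arm.camera_info(cam); p=np.array([(u-i["cx"])/i["fx"]*d,(v-i["cy"])/i["fy"]*d,d,1])
    return (np.array(i["extrinsics"])@p)[:3]
E
python3 - <<'E'
from h import *
for c in ["scene","side"]:
    im,d=arm.get_image(c); cv2.imwrite(f"pics/{c}0.png",im); np.save(f"pics/{c}0.npy",d)
    print(c,np.array(arm.camera_info(c)["extrinsics"]).round(2).tolist())
    for q in ["lever_knob","rider_fin","rider_nose","pointer_back","lever_pivot","sleeve","press"]:
        for r in arm.spot_in(c,q)[:2]:
            u,v=r["position"]; z=d[int(v),int(u)]; print(q,round(r["score"],2),int(u),int(v),z,w(c,u,v,z).round(1))
print(arm.read_state())
E
```

```text
pics
scene [[-0.75, -0.35, 0.56, -22.97], [-0.67, 0.39, -0.64, 911.59], [0.0, -0.85, -0.53, 701.62], [0.0, 0.0, 0.0, 1.0]]
lever_knob 0.85 323 230 1064.4924 [569.5 258.  104.3]
lever_knob 0.7 304 291 1032.5281 [536.5 356.   11.5]
rider_fin 0.59 380 243 1126.007 [494.  143.1  45.2]
rider_fin 0.2 282 217 1153.5238 [703.3 256.5  80.4]
rider_nose 0.57 378 247 1122.0802 [492.9 152.7  40. ]
pointer_back 0.61 336 246 1071.6256 [540.9 248.7  71.4]
lever_pivot 0.64 302 291 1027.4249 [536.8 361.7  14.5]
lever_pivot 0.25 266 287 929.91266 [538.1 455.9  87.4]
sleeve 0.71 266 288 929.23914 [537.1 457.8  85.4]
press 0.8 302 291 1027.4249 [536.6 361.   15.3]
side [[-0.88, -0.27, 0.4, 97.61], [-0.48, 0.51, -0.71, 1084.19], [-0.01, -0.81, -0.58, 831.51], [0.0, 0.0, 0.0, 1.0]]
lever_knob 0.71 322 204 1183.5677 [568.7 259.6 124.7]
lever_knob 0.58 366 212 1273.0472 [492.3 150.2  52.5]
rider_fin 0.51 366 212 1273.0472 [492.1 148.8  54.1]
rider_nose 0.6 367 215 1283.5005 [489.9 144.1  40.4]
pointer_back 0.53 339 222 1211.2135 [529.4 242.7  71.2]
pointer_back 0.33 293 264 1058.3596 [540.8 449.3  89.4]
leve
[... 248 characters left out ...]
 3.85284190e-01,  7.80756925e-03, -3.27794459e-04,
       -1.19360689e+00, -2.58585715e-01]), 'joint_vel': array([-2.11584785e-03,  1.11108406e-06, -8.27142040e-04, -1.02250638e-03,
       -2.36461795e-03,  6.18174920e-04]), 'joint_efforts': array([-4.09706220e+00, -4.48332918e+01,  1.90391350e+01,  4.75997955e+00,
       -5.60600851e-01, -9.62307354e-07]), 'position': array([6.25049841e+02, 4.52677192e-01, 2.30874132e+02]), 'ee_rot': array([ 7.07247271e-01, -7.06966233e-01, -2.03890484e-04,  4.75672117e-05]), 'contact_force': array([ 0.00782765,  0.17661154, -0.35506605]), 'wrist_torque': array([-0.01892318,  0.00533612, -0.0022638 ]), 'grasp_force': 0.0, 'gripper_width': 85.17017975614588}
```

```bash
python3 - <<'E'
import cv2
a=cv2.imread("pics/scene0.png")[150:350,220:440]; b=cv2.imread("pics/side0.png")[150:350,240:460]
cv2.imwrite("pics/c0.png",cv2.resize(cv2.vconcat([a,b]),None,fx=1.5,fy=1.5) if 0 else cv2.resize(cv2.hconcat([a,b]),(800,364),interpolation=cv2.INTER_CUBIC))
E
```

```text
(no output)
```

View pics/c0.png

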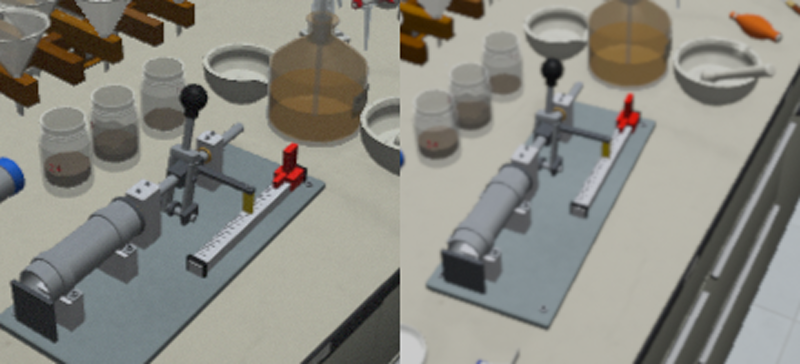

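View pics/scene0.png

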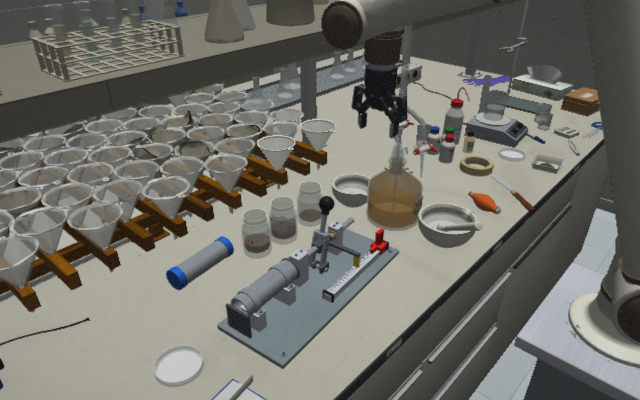

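The crops show the knob at scene (326,204), the yellow pointer at (357,260) and the red rider at (379,240). Next I fit the press pose from the depth data.

```bash
cat > fit.py <<'E'
from h import *
def cloud(c,im,d,info=None):
    i=info or arm.camera_info(c); v,u=np.mgrid[0:400,0:640]
    P=np.stack([(u-i["cx"])/i["fx"]*d,(v-i["cy"])/i["fy"]*d,d,np.ones_like(d)],-1)@np.array(i["extrinsics"]).T
    P=P[...,:3]; P[d<=0]=np.nan; return P
E
python3 - <<'E'
from fit import *
for c in ["scene","side"]:
    im=cv2.imread(f"pics/{c}0.png"); d=np.load(f"pics/{c}0.npy"); P=cloud(c,im,d)
    h=cv2.cvtColor(im,cv2.COLOR_BGR2HSV); H,S,V=h[...,0],h[...,1],h[...,2]
    roi=(P[...,0]>380)&(P[...,0]<680)&(P[...,1]>60)&(P[...,1]<620)
    base=roi&(P[...,2]>10)&(P[...,2]<22)&(H>75)&(H<125)&(S>18)
    base=cv2.morphologyEx(base.astype(np.uint8),cv2.MORPH_OPEN,np.ones((2,2)))>0
    n,l,s,_=cv2.connectedComponentsWithStats(base.astype(np.uint8)); 
    q=P[base]; r=cv2.minAreaRect(q[:,:2].astype(np.float32)); print(c,"base",len(q),r,np.median(q[:,2]))
    for nm,m in dict(red=((H<8)|(H>172))&(S>150)&(P[...,2]>30),yel=(H>18)&(H<32)&(S>130)&(P[...,2]>30)&(P[...,2]<90),blk=(V<45)&(P[...,2]>120)&(P[...,2]<200)).items():
        q=P[roi&m]; 
        if len(q): print(nm,len(q),np.percentile(q,[3,50,97],axis=0).round(1).tolist())
        if nm=="red":
            t=q[q[:,2]>52]; print(" fin",len(t),np.percentile(t,[3,50,97],axis=0).round(1).tolist())
        if nm=="blk":
            vv,uu=np.where(roi&m); print(" px",uu.min(),uu.max(),vv.min(),vv.max())
E
```

```text
scene base 6599 ((529.2869262695312, 322.7066345214844), (167.34686279296875, 428.7239685058594), 5.52448034286499) nan
red 219 [[486.3, 130.0, 32.3], [496.4, 149.9, 44.7], [511.8, 176.1, 77.4]]
 fin 80 [[494.7, 134.2, 53.2], [497.4, 148.0, 68.7], [503.6, 156.6, 78.1]]
yel 54 [[485.0, 219.5, 40.4], [490.4, 240.7, 54.1], [576.4, 242.8, 78.6]]
blk 175 [[560.2, 236.3, 145.0], [568.8, 251.6, 168.4], [581.5, 259.2, 179.6]]
 px 319 333 197 215
side base 4605 ((600.0540771484375, 125.13715362548828), (0.0, 0.0), 0.0) nan
red 118 [[484.9, 133.4, 35.7], [495.4, 152.4, 45.2], [510.2, 175.2, 78.4]]
 fin 39 [[493.2, 135.9, 54.4], [496.5, 151.6, 72.1], [501.6, 155.8, 80.2]]
yel 23 [[485.7, 237.7, 40.0], [489.0, 240.8, 52.9], [492.1, 243.4, 65.3]]
blk 98 [[559.8, 241.7, 150.0], [569.2, 253.7, 171.7], [580.5, 259.3, 181.2]]
 px 319 328 183 197
```

```bash
python3 - <<'E'
from fit import *
import itertools
for c in ["scene","side"]:
    im=cv2.imread(f"pics/{c}0.png"); d=np.load(f"pics/{c}0.npy"); P=cloud(c,im,d)
    h=cv2.cvtColor(im,cv2.COLOR_BGR2HSV); H,S,V=h[...,0],h[...,1],h[...,2]
    roi=(P[...,0]>380)&(P[...,0]<680)&(P[...,1]>60)&(P[...,1]<620)
    base=roi&(P[...,2]>9)&(P[...,2]<24)&(H>75)&(H<125)&(S>18)
    n,l,s,_=cv2.connectedComponentsWithStats(base.astype(np.uint8),connectivity=4)
    base=l==1+s[1:,4].argmax(); q=P[base]
    # scan yaw, extents by percentiles
    r=cv2.minAreaRect(q[:,:2].astype(np.float32)); print(c,len(q),r,np.median(q[:,2]), cv2.boxPoints(r).round(1).tolist())
    for a in (3,4,5,6,7,8):
        t=np.radians(a); R=np.array([[np.cos(t),np.sin(t)],[-np.sin(t),np.cos(t)]]); z=q[:,:2]@R.T
        lo,hi=np.percentile(z,[.3,99.7],axis=0); print(a,(hi-lo).round(1),(R.T@((lo+hi)/2)).round(1))
E
```

```text
scene 6207 ((530.001220703125, 321.3874816894531), (168.9148712158203, 431.1217956542969), 5.416591167449951) 14.64763648498888 [[425.6000061035156, 528.0], [466.29998779296875, 98.80000305175781], [634.4000244140625, 114.80000305175781], [593.7000122070312, 544.0]]
3 [163.1 426. ] [520.6 324. ]
4 [163.4 424.1] [523.9 324.3]
5 [164.  422.2] [527.  324.7]
6 [165.3 420.6] [529.7 325.4]
7 [170.9 419.7] [530.2 326.4]
8 [177.3 419.2] [530.4 327.6]
side 4296 ((530.1201171875, 322.7467041015625), (167.0664520263672, 432.3337097167969), 6.022874355316162) 16.064991822629736 [[424.3999938964844, 529.0], [469.70001220703125, 99.0], [635.9000244140625, 116.5], [590.5, 546.5]]
3 [161.8 421.4] [519.3 327.5]
4 [162.2 419.3] [522.5 327.6]
5 [162.4 417.2] [525.8 328.1]
6 [163.8 415.8] [528.4 328.9]
7 [168.9 414.7] [529.1 329.8]
8 [174.9 413.9] [529.3 330.9]
```

Call:
arm_command(
  rows=[
    [[-0.2,0,0],[0,0,0]],
    [[-0.4,0,0],[0,0,-0.015]],
    [[-0.6,0.1,0],[0,0,-0.031]],
    [[-0.8,0.19,0],[0,0,-0.031]],
    [[-0.8,0.19,0],[0,0,-0.031]],
  ],
  grip=0,
)

```text
clock: 1.3
position: [575.9, 202.6, 233.0]
ee_rot: [0.742, -0.67, 0.0, -0.001]
contact_force: [0.5, -0.5, 0.7]
gripper_width: 12.6
grasp_force: 0.0
```

```bash
python3 - <<'E'
from fit import *
print({k:arm.read_state()[k] for k in("clock","position","ee_rot","gripper_width")})
i=arm.camera_info("wrist"); im,d=arm.get_image("wrist"); cv2.imwrite("pics/w1.png",im); np.save("pics/w1.npy",d)
P=cloud("wrist",im,d,i); h=cv2.cvtColor(im,cv2.COLOR_BGR2HSV); H,S,V=h[...,0],h[...,1],h[...,2]
for nm,m in dict(red=((H<8)|(H>172))&(S>150)&(P[...,2]>55)&(P[...,2]<90),yel=(H>18)&(H<32)&(S>130)&(P[...,2]>30)&(P[...,2]<90),blk=(V<50)&(P[...,2]>135)&(P[...,2]<190)).items():
    q=P[m&(P[...,0]<640)]
    if len(q): print(nm,len(q),np.percentile(q,[3,50,97],axis=0).round(1).tolist())
for q in ["lever_knob","rider_fin","pointer_back"]:
    for r in arm.spot_in("wrist",q)[:2]:
        u,v=r["position"]; print(q,round(r["score"],2),int(u),int(v),P[int(v),int(u)].round(1))
E
```

```text
{'clock': 1.3, 'position': array([575.86564864, 202.62795709, 232.96327356]), 'ee_rot': array([ 7.41913524e-01, -6.70495133e-01,  2.82036063e-04, -7.20557856e-04]), 'gripper_width': 12.626977184452386}
red 237 [[496.1, 129.9, 78.8], [500.3, 140.5, 80.2], [504.3, 151.5, 81.7]]
yel 98 [[485.7, 228.7, 46.8], [494.6, 235.1, 58.2], [575.5, 368.5, 85.0]]
blk 1057 [[563.8, 225.1, 168.2], [572.5, 234.6, 179.8], [580.2, 251.6, 183.8]]
lever_knob 0.57 319 262 [571.  234.5 182.2]
rider_fin 0.66 399 131 [503.9 147.2  73.6]
pointer_back 0.63 320 217 [569.4 236.2  83. ]
```

View pics/w1.png

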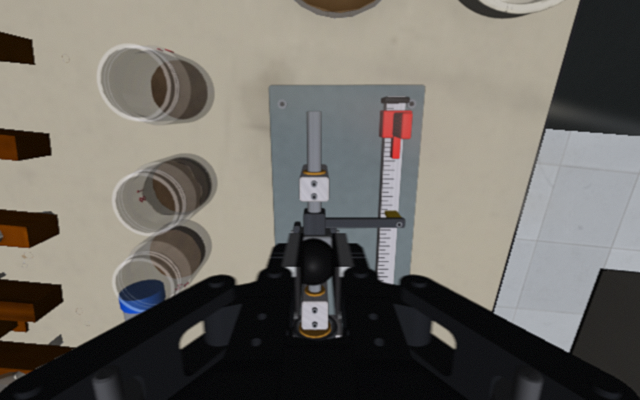

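The wrist view shows the ball at (317,262), the pointer at (392,214) and the rider at (396,125), with the press aligned to the tool. I'll fit the ball and fin from all three cameras.

```bash
python3 - <<'E'
from fit import *
from scipy.optimize import least_squares
iw=arm.camera_info("wrist"); print(np.array(iw["extrinsics"]).round(2).tolist())
for c,f,box in [("scene","scene0",(319,333,197,215)),("side","side0",(317,331,180,199)),("wrist","w1",(303,332,238,284))]:
    im=cv2.imread(f"pics/{f}.png"); d=np.load(f"pics/{f}.npy"); P=cloud(c,im,d,arm.camera_info(c))
    u0,u1,v0,v1=box; m=np.zeros(d.shape,bool); m[v0:v1,u0:u1]=1
    q=P[m&(im.max(2)<75)&(P[...,2]>150)&(P[...,2]<186)&(abs(P[...,1]-245)<30)]
    s=least_squares(lambda x:np.linalg.norm(q-x,axis=1)-17,[572,245,165],loss="soft_l1"); print(c,len(q),s.x.round(1),np.median(abs(s.fun)).round(2))
E
```

```text
[[-1.0, -0.09, -0.02, 583.68], [-0.1, 0.96, 0.26, 132.62], [-0.0, 0.26, -0.97, 376.24], [0.0, 0.0, 0.0, 1.0]]
scene 177 [576.7 242.6 163.6] 0.78
side 121 [574.5 242.4 164.9] 1.07
wrist 1066 [577.  237.7 165.9] 0.31
```

Call:
arm_command(
  rows=[
    [[0.04,0,0],[0,0,0]],
    [[0.04,0,0.17],[0,0,0]],
    [[0.04,0,0.34],[0,0,0]],
    [[0.04,0,0.34],[0,0,0]],
    [[0.04,0,0.34],[0,0,0]],
  ],
)

```text
clock: 2.0
position: [579.4, 188.4, 146.8]
ee_rot: [0.74, -0.672, 0.0, 0.001]
contact_force: [1.1, -0.6, 0.8]
gripper_width: -0.0
grasp_force: 0.0
```

Call:
arm_command(
  rows=[
    [[-0.02,0,0],[0,0,0]],
    [[-0.04,0,0],[0,0,0]],
    [[-0.06,0,0],[0,0,0]],
    [[-0.06,0,0],[0,0,0]],
  ],
)

```text
clock: 2.4
position: [577.3, 206.2, 147.4]
ee_rot: [0.741, -0.671, 0.0, -0.001]
contact_force: [-0.2, 0.4, -0.3]
gripper_width: 0.0
grasp_force: 0.0
```

Call:
arm_command(
  rows=[
    [[-0.02,0,0],[0,0,0]],
    [[-0.04,0,0],[0,0,0]],
    [[-0.06,0,0],[0,0,0]],
    [[-0.06,0,0],[0,0,0]],
  ],
)

```text
clock: 2.8
position: [575.8, 219.7, 146.8]
ee_rot: [0.741, -0.672, 0.001, 0.0]
contact_force: [0.1, -3.7, 1.9]
gripper_width: 0.2
grasp_force: 1.7
```

Call:
arm_command(
  rows=[
    [[-0.02,0,0],[0,0,0]],
    [[-0.04,0,0],[0,0,0]],
    [[-0.06,0,0],[0,0,0]],
    [[-0.08,0,0],[0,0,0]],
    [[-0.08,0,0],[0,0,0]],
  ],
)

```text
clock: 3.3
position: [573.7, 239.7, 146.5]
ee_rot: [0.741, -0.672, 0.0, 0.0]
contact_force: [1.3, -3.5, 2.0]
gripper_width: -0.3
grasp_force: 1.5
```

Call:
arm_command(
  rows=[
    [[-0.015,0,0],[0,0,0]],
    [[-0.03,0,0],[0,0,0]],
    [[-0.045,0,0],[0,0,0]],
    [[-0.045,0,0],[0,0,0]],
    [[-0.045,0,0],[0,0,0]],
  ],
)

```text
clock: 3.8
position: [572.5, 251.4, 146.1]
ee_rot: [0.741, -0.672, -0.0, -0.0]
contact_force: [0.5, -2.8, 1.1]
gripper_width: 0.2
grasp_force: 1.3
```

Call:
arm_command(
  rows=[
    [[-0.01,0,0],[0,0,0]],
    [[-0.02,0,0],[0,0,0]],
    [[-0.02,0,0],[0,0,0]],
    [[-0.02,0,0],[0,0,0]],
  ],
)

```text
clock: 4.2
position: [571.9, 256.3, 146.2]
ee_rot: [0.741, -0.672, -0.0, -0.0]
contact_force: [0.4, -2.6, 2.0]
gripper_width: 0.1
grasp_force: 1.4
```

Call:
arm_command(
  rows=[
    [[-0.008,0,0],[0,0,0]],
    [[-0.016,0,0],[0,0,0]],
    [[-0.016,0,0],[0,0,0]],
    [[-0.016,0,0],[0,0,0]],
  ],
)

```text
clock: 4.6
position: [571.6, 260.2, 146.2]
ee_rot: [0.741, -0.672, -0.0, -0.0]
contact_force: [0.6, -2.3, 2.3]
gripper_width: -0.2
grasp_force: 1.5
```

Call:
arm_command(
  rows=[
    [[-0.008,0,0],[0,0,0]],
    [[-0.016,0,0],[0,0,0]],
    [[-0.016,0,0],[0,0,0]],
    [[-0.016,0,0],[0,0,0]],
  ],
)

```text
clock: 5.0
position: [571.2, 264.2, 146.2]
ee_rot: [0.741, -0.672, -0.0, -0.0]
contact_force: [0.3, -3.3, 2.1]
gripper_width: 0.0
grasp_force: 1.4
```

Call:
arm_command(
  rows=[
    [[-0.008,0,0],[0,0,0]],
    [[-0.016,0,0],[0,0,0]],
    [[-0.016,0,0],[0,0,0]],
    [[-0.016,0,0],[0,0,0]],
  ],
)

```text
clock: 5.4
position: [570.8, 268.2, 146.3]
ee_rot: [0.741, -0.672, -0.0, -0.0]
contact_force: [0.2, -2.6, 1.4]
gripper_width: -0.1
grasp_force: 1.4
```

Call:
arm_command(
  rows=[
    [[-0.008,0,0],[0,0,0]],
    [[-0.016,0,0],[0,0,0]],
    [[-0.016,0,0],[0,0,0]],
    [[-0.016,0,0],[0,0,0]],
  ],
)

```text
clock: 5.8
position: [570.4, 272.2, 146.2]
ee_rot: [0.741, -0.672, -0.0, -0.0]
contact_force: [-0.1, -2.9, 1.2]
gripper_width: -0.0
grasp_force: 1.4
```

Call:
arm_command(
  rows=[
    [[-0.008,0,0],[0,0,0]],
    [[-0.016,0,0],[0,0,0]],
    [[-0.016,0,0],[0,0,0]],
    [[-0.016,0,0],[0,0,0]],
  ],
)

```text
clock: 6.2
position: [569.9, 276.1, 146.1]
ee_rot: [0.741, -0.672, -0.0, -0.0]
contact_force: [0.1, -1.8, 0.3]
gripper_width: -0.1
grasp_force: 1.4
```

Call:
arm_command(
  rows=[
    [[-0.008,0,0],[0,0,0]],
    [[-0.016,0,0],[0,0,0]],
    [[-0.016,0,0],[0,0,0]],
    [[-0.016,0,0],[0,0,0]],
  ],
)

```text
clock: 6.6
position: [569.5, 280.0, 145.9]
ee_rot: [0.741, -0.672, -0.0, 0.0]
contact_force: [0.1, -3.0, -0.9]
gripper_width: -0.0
grasp_force: 1.4
```

Call:
arm_command(
  rows=[
    [[-0.008,0,0],[0,0,0]],
    [[-0.016,0,0],[0,0,0]],
    [[-0.016,0,0],[0,0,0]],
    [[-0.016,0,0],[0,0,0]],
  ],
)

```text
clock: 7.0
position: [568.9, 283.9, 146.0]
ee_rot: [0.741, -0.672, -0.0, 0.0]
contact_force: [-0.2, -3.0, -1.6]
gripper_width: -0.0
grasp_force: 1.6
```

Call:
arm_command(
  rows=[
    [[-0.008,0,0],[0,0,0]],
    [[-0.016,0,0],[0,0,0]],
    [[-0.016,0,0],[0,0,0]],
    [[-0.016,0,0],[0,0,0]],
  ],
)

```text
clock: 7.4
position: [568.7, 288.0, 146.3]
ee_rot: [0.741, -0.672, -0.0, 0.0]
contact_force: [-1.3, -4.2, -1.0]
gripper_width: 0.3
grasp_force: 1.7
```

Call:
arm_command(
  rows=[
    [[-0.006,0,0],[0,0,0]],
    [[-0.012,0,0],[0,0,0]],
    [[-0.012,0,0],[0,0,0]],
    [[-0.012,0,0],[0,0,0]],
  ],
)

```text
clock: 7.8
position: [568.6, 291.0, 146.4]
ee_rot: [0.741, -0.672, -0.0, -0.0]
contact_force: [-0.2, -3.7, -2.5]
gripper_width: 0.1
grasp_force: 1.8
```

Call:
arm_command(
  rows=[
    [[-0.006,0,0],[0,0,0]],
    [[-0.012,0,0],[0,0,0]],
    [[-0.012,0,0],[0,0,0]],
    [[-0.012,0,0],[0,0,0]],
  ],
)

```text
clock: 8.2
position: [568.4, 294.0, 146.4]
ee_rot: [0.741, -0.672, -0.0, -0.0]
contact_force: [-0.6, -2.7, -1.9]
gripper_width: 0.3
grasp_force: 1.8
```

Call:
arm_command(
  rows=[
    [[-0.006,0,0],[0,0,0]],
    [[-0.012,0,0],[0,0,0]],
    [[-0.012,0,0],[0,0,0]],
    [[-0.012,0,0],[0,0,0]],
  ],
)

```text
clock: 8.6
position: [568.1, 297.0, 146.4]
ee_rot: [0.741, -0.672, -0.0, -0.0]
contact_force: [-1.2, -3.8, -1.4]
gripper_width: -0.1
grasp_force: 1.8
```

Call:
arm_command(
  rows=[
    [[-0.006,0,0],[0,0,0]],
    [[-0.012,0,0],[0,0,0]],
    [[-0.012,0,0],[0,0,0]],
    [[-0.012,0,0],[0,0,0]],
  ],
)

```text
clock: 9.0
position: [567.8, 299.0, 146.0]
ee_rot: [0.741, -0.672, 0.0, 0.001]
contact_force: [1.5, -6.6, -3.7]
gripper_width: 0.2
grasp_force: 2.9
```

Call:
arm_command(
  rows=[
    [[-0.004,0,0],[0,0,0]],
    [[-0.008,0,0],[0,0,0]],
    [[-0.008,0,0],[0,0,0]],
    [[-0.008,0,0],[0,0,0]],
  ],
)

```text
clock: 9.4
position: [567.6, 300.1, 145.8]
ee_rot: [0.74, -0.672, 0.001, 0.001]
contact_force: [1.8, -7.1, -3.6]
gripper_width: -0.0
grasp_force: 3.9
```

Call:
arm_command(
  rows=[
    [[-0.004,0,0],[0,0,0]],
    [[-0.008,0,0],[0,0,0]],
    [[-0.008,0,0],[0,0,0]],
    [[-0.008,0,0],[0,0,0]],
  ],
)

```text
clock: 9.8
position: [567.4, 301.3, 145.5]
ee_rot: [0.74, -0.672, 0.001, 0.002]
contact_force: [3.0, -9.7, -4.4]
gripper_width: 0.1
grasp_force: 4.9
```

Call:
arm_command(
  rows=[
    [[-0.004,0,0],[0,0,0]],
    [[-0.008,0,0],[0,0,0]],
    [[-0.008,0,0],[0,0,0]],
    [[-0.008,0,0],[0,0,0]],
  ],
)

```text
clock: 10.2
position: [567.3, 302.5, 145.3]
ee_rot: [0.74, -0.672, 0.001, 0.003]
contact_force: [3.9, -11.3, -5.6]
gripper_width: 0.0
grasp_force: 5.8
```

Call:
arm_command(
  rows=[
    [[-0.004,0,0],[0,0,0]],
    [[-0.008,0,0],[0,0,0]],
    [[-0.008,0,0],[0,0,0]],
    [[-0.008,0,0],[0,0,0]],
    [[-0.008,0,0],[0,0,0]],
  ],
)

```text
clock: 10.7
position: [567.1, 303.7, 145.0]
ee_rot: [0.74, -0.673, 0.001, 0.004]
contact_force: [4.8, -13.8, -5.2]
gripper_width: -0.2
grasp_force: 6.7
```

Firm touch reached (about 22 N on the core). I'll back away gently, rise, and look at the rider.

Call:
arm_command(
  rows=[
    [[0.015,0,0],[0,0,0]],
    [[0.03,0,0],[0,0,0]],
    [[0.06,0,0],[0,0,0]],
    [[0.14,0,0],[0,0,0]],
    [[0.24,0,0],[0,0,0]],
  ],
)

```text
clock: 11.2
position: [573.4, 248.4, 147.2]
ee_rot: [0.741, -0.671, 0.0, -0.002]
contact_force: [-0.4, -0.4, -0.3]
gripper_width: -0.0
grasp_force: 0.0
```

Call:
arm_command(
  rows=[
    [[0.1,0,-0.15],[0,0,0]],
    [[0.2,0.1,-0.34],[0,0,0]],
    [[0.38,0.25,-0.34],[0,0,0]],
    [[0.38,0.28,-0.34],[0,0,0]],
    [[0.38,0.28,-0.34],[0,0,0]],
  ],
  grip=0.6,
)

```text
clock: 11.7
position: [511.1, 144.7, 233.5]
ee_rot: [0.74, -0.672, 0.0, -0.002]
contact_force: [0.1, 0.8, 1.0]
gripper_width: 51.1
grasp_force: 0.0
```

```bash
cat > look.py <<'E'
from fit import *
import sys
n=sys.argv[1]; s=arm.read_state(); print(s["clock"],s["position"].round(1),s["ee_rot"].round(3),s["gripper_width"])
i=arm.camera_info("wrist"); im,d=arm.get_image("wrist"); cv2.imwrite(f"pics/{n}.png",im); np.save(f"pics/{n}.npy",d); np.save(f"pics/{n}_E.npy",i["extrinsics"])
P=cloud("wrist",im,d,i); h=cv2.cvtColor(im,cv2.COLOR_BGR2HSV); H,S,V=h[...,0],h[...,1],h[...,2]
R=((H<8)|(H>172))&(S>150)
for nm,m in dict(fin=R&(P[...,2]>72)&(P[...,2]<90),body=R&(P[...,2]>25)&(P[...,2]<60),yel=(H>18)&(H<32)&(S>120)&(P[...,2]>30)&(P[...,2]<90)).items():
    m=m&(P[...,0]<560)&(P[...,0]>440); q=P[m]
    if len(q): v,u=np.where(m); print(nm,len(q),np.percentile(q,[2,50,98],axis=0).round(1).tolist(),"px",u.min(),u.max(),v.min(),v.max())
E
python3 look.py w2
```

```text
11.7 [511.1 144.7 233.5] [ 0.74  -0.672  0.    -0.002] 51.1426459018615
fin 257 [[495.1, 129.1, 74.2], [500.2, 139.6, 80.1], [505.1, 151.5, 81.6]] px 324 335 166 190
body 551 [[485.9, 127.1, 41.8], [499.5, 141.9, 44.0], [514.1, 173.4, 51.9]] px 315 341 158 204
yel 124 [[482.1, 261.2, 41.4], [487.6, 263.9, 54.6], [493.1, 264.8, 70.4]] px 323 333 275 286
```

View pics/w2.png

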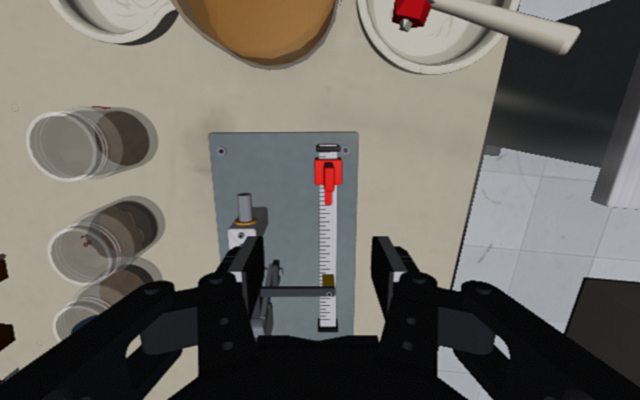

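Wrist view: rider fin at (329,178), pointer at (328,281), rail vertical in the picture, and the fingers clear on both sides. I'll go above the fin first.

Call:
arm_command(
  rows=[
    [[0.014,0.045,0],[0,0,0]],
    [[0.014,0.045,0.2],[0,0,0]],
    [[0.014,0.045,0.4],[0,0,0]],
    [[0.014,0.045,0.5],[0,0,0]],
    [[0.014,0.045,0.5],[0,0,0]],
  ],
  grip=0.5,
)

```text
clock: 12.25
position: [498.9, 141.0, 102.1]
ee_rot: [0.741, -0.672, -0.002, 0.005]
contact_force: [-0.2, 0.6, 0.2]
gripper_width: 42.6
grasp_force: 0.0
```

```bash
python3 look.py w3
```

```text
12.25 [498.9 141.  102.1] [ 0.741 -0.672 -0.002  0.005] 42.635296976767364
fin 744 [[495.4, 129.0, 73.1], [500.3, 138.7, 80.1], [505.3, 151.5, 81.5]] px 305 323 209 252
body 1362 [[486.0, 126.3, 37.2], [499.9, 137.5, 43.9], [514.6, 173.5, 56.8]] px 292 335 188 262
```

View pics/w3.png

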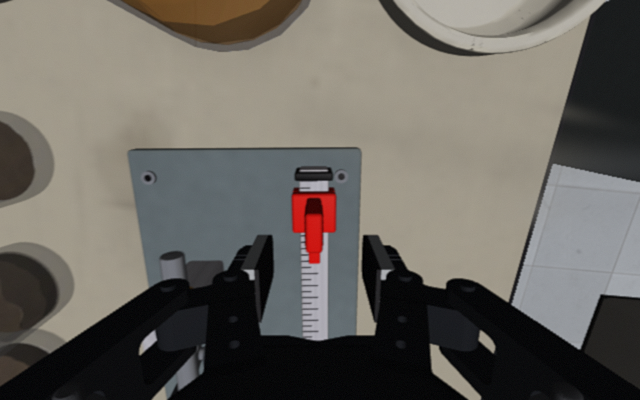

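Fin at (314,225) sits midway between the pads at (270) and (365). Descend and grip.

Call:
arm_command(
  rows=[
    [[0,-0.004,0.1],[0,0,0]],
    [[0,-0.004,0.2],[0,0,0]],
    [[0,-0.004,0.2],[0,0,0]],
    [[0,-0.004,0.2],[0,0,0]],
  ],
)

```text
clock: 12.7
position: [503.8, 143.0, 58.0]
ee_rot: [0.741, -0.671, 0.001, -0.001]
contact_force: [0.4, -0.2, -0.4]
gripper_width: 42.5
grasp_force: 0.0
```

Call:
arm_command(
  rows=[
    [[0,0,0],[0,0,0]],
    [[0,0,0],[0,0,0]],
    [[0,0,0],[0,0,0]],
    [[0,0,0],[0,0,0]],
    [[0,0,0],[0,0,0]],
  ],
  grip=0,
)

```text
clock: 13.2
position: [500.7, 141.5, 57.8]
ee_rot: [0.741, -0.672, -0.001, 0.002]
contact_force: [-6.6, 0.4, 8.0]
gripper_width: 9.0
grasp_force: 60.0
```

Call:
arm_command(
  rows=[
    [[0,0,0],[0,0,0]],
    [[0,0.004,0],[0,0,0]],
    [[0,0.004,0.016],[0,0,0]],
    [[0,0.004,0.028],[0,0,0]],
    [[0,0.004,0.028],[0,0,0]],
  ],
  grip=0.35,
)

```text
clock: 13.7
position: [501.2, 141.9, 48.7]
ee_rot: [0.741, -0.672, -0.0, 0.001]
contact_force: [0.7, 0.0, 0.1]
gripper_width: 29.9
grasp_force: 0.0
```

Call:
arm_command(
  rows=[
    [[0,0,0],[0,0,0]],
    [[0,0,0],[0,0,0]],
    [[0,0,0],[0,0,0]],
    [[0,0,0],[0,0,0]],
    [[0,0,0],[0,0,0]],
  ],
  grip=0,
)

```text
clock: 14.2
position: [500.6, 141.7, 49.2]
ee_rot: [0.741, -0.672, -0.0, 0.001]
contact_force: [-4.1, -1.4, 3.1]
gripper_width: 9.0
grasp_force: 59.8
```

Call:
arm_command(
  rows=[
    [[-0.04,0.002,0],[0,0,0]],
    [[-0.1,0.002,0],[0,0,0]],
    [[-0.16,0.002,0],[0,0,0]],
    [[-0.22,0.002,0],[0,0,0]],
    [[-0.22,0.002,0],[0,0,0]],
  ],
)

```text
clock: 14.7
position: [494.7, 199.5, 49.3]
ee_rot: [0.741, -0.671, -0.0, 0.0]
contact_force: [-6.2, -0.2, 5.1]
gripper_width: 9.1
grasp_force: 60.1
```

Call:
arm_command(
  rows=[
    [[-0.02,0,0],[0,0,0]],
    [[-0.04,0,0],[0,0,0]],
    [[-0.06,0,0],[0,0,0]],
    [[-0.08,0,0],[0,0,0]],
    [[-0.08,0,0],[0,0,0]],
  ],
)

```text
clock: 15.2
position: [492.8, 218.5, 49.3]
ee_rot: [0.741, -0.671, -0.0, 0.0]
contact_force: [-6.4, -0.3, 4.9]
gripper_width: 8.7
grasp_force: 59.9
```

```bash
python3 look.py w4; python3 - <<'E'
from fit import *
for c in ["scene","side"]:
    im,d=arm.get_image(c); cv2.imwrite(f"pics/{c}4.png",im); P=cloud(c,im,d); h=cv2.cvtColor(im,cv2.COLOR_BGR2HSV); H,S=h[...,0],h[...,1]
    for nm,m in dict(red=((H<8)|(H>172))&(S>130)&(P[...,2]>30)&(P[...,2]<50),yel=(H>18)&(H<32)&(S>120)&(P[...,2]>30)&(P[...,2]<70)).items():
        q=P[m&(abs(P[...,0]-490)<30)&(P[...,1]<330)&(P[...,1]>120)]; 
        if len(q): print(c,nm,len(q),np.percentile(q,[2,50,98],axis=0).round(1).tolist())
E
```

```text
15.2 [492.8 218.5  49.3] [ 0.741 -0.671 -0.     0.   ] 8.738792814004446
fin 1462 [[487.7, 204.4, 73.2], [492.6, 213.7, 80.1], [497.8, 227.2, 82.4]] px 305 331 243 303
body 1385 [[479.0, 201.4, 31.0], [493.3, 205.0, 43.7], [507.1, 218.0, 58.9]] px 289 346 206 305
yel 525 [[481.2, 262.8, 39.4], [487.4, 263.8, 48.8], [493.4, 265.0, 56.6]] px 306 340 38 340
scene red 128 [[478.0, 206.0, 31.1], [487.4, 228.8, 40.6], [505.4, 252.3, 47.8]]
scene yel 48 [[480.4, 266.7, 39.7], [485.4, 269.8, 51.5], [491.5, 271.6, 64.7]]
side red 59 [[475.5, 208.7, 33.9], [483.5, 227.7, 42.1], [502.6, 247.5, 49.3]]
side yel 27 [[479.7, 265.9, 40.5], [485.9, 269.2, 52.4], [490.1, 273.4, 67.3]]
```

Call:
arm_command(
  rows=[
    [[-0.012,0,0],[0,0,0]],
    [[-0.024,0,0],[0,0,0]],
    [[-0.032,0,0],[0,0,0]],
    [[-0.032,0,0],[0,0,0]],
  ],
)

```text
clock: 15.75
position: [492.0, 226.1, 49.2]
ee_rot: [0.741, -0.671, -0.0, 0.001]
contact_force: [-6.5, -1.5, 4.4]
gripper_width: 9.3
grasp_force: 60.0
```

Call:
arm_command(
  rows=[
    [[-0.004,0,0],[0,0,0]],
    [[-0.008,0,0],[0,0,0]],
    [[-0.008,0,0],[0,0,0]],
    [[-0.008,0,0],[0,0,0]],
  ],
)

```text
clock: 16.15
position: [491.8, 227.8, 49.2]
ee_rot: [0.741, -0.672, -0.0, 0.001]
contact_force: [-5.7, -1.3, 5.1]
gripper_width: 9.3
grasp_force: 60.0
```

Call:
arm_command(
  rows=[
    [[-0.004,0,0],[0,0,0]],
    [[-0.008,0,0],[0,0,0]],
    [[-0.008,0,0],[0,0,0]],
    [[-0.008,0,0],[0,0,0]],
  ],
)

```text
clock: 16.55
position: [491.6, 229.8, 49.3]
ee_rot: [0.741, -0.672, -0.0, 0.001]
contact_force: [-5.8, -1.4, 4.7]
gripper_width: 9.3
grasp_force: 60.0
```

Call:
arm_command(
  rows=[
    [[-0.003,0,0],[0,0,0]],
    [[-0.006,0,0],[0,0,0]],
    [[-0.006,0,0],[0,0,0]],
    [[-0.006,0,0],[0,0,0]],
  ],
)

```text
clock: 16.95
position: [491.4, 231.0, 49.2]
ee_rot: [0.741, -0.672, -0.0, 0.001]
contact_force: [-5.4, -2.7, 4.7]
gripper_width: 9.5
grasp_force: 60.0
```

Call:
arm_command(
  rows=[
    [[-0.004,0,0],[0,0,0]],
    [[-0.004,0,0],[0,0,0]],
    [[-0.004,0,0],[0,0,0]],
  ],
)

```text
clock: 17.25
position: [491.4, 231.1, 49.2]
ee_rot: [0.741, -0.672, 0.0, 0.001]
contact_force: [-3.7, -5.2, 5.0]
gripper_width: 8.9
grasp_force: 60.1
```

Nose meets the pointer (stalled at the predicted place, 5 N). Release and rise, then check.

Call:
arm_command(
  rows=[
    [[0.002,0,0],[0,0,0]],
    [[0.002,0,0],[0,0,0]],
  ],
)

```text
clock: 17.45
position: [491.4, 231.0, 49.2]
ee_rot: [0.741, -0.672, -0.0, 0.001]
contact_force: [-4.2, -4.4, 4.8]
gripper_width: 8.9
grasp_force: 60.0
```

Call:
arm_command(
  rows=[
    [[0,0,0],[0,0,0]],
    [[0,0,0],[0,0,0]],
    [[0,0,0],[0,0,0]],
    [[0,0,0],[0,0,0]],
    [[0,0,0],[0,0,0]],
  ],
  grip=0.4,
)

```text
clock: 17.95
position: [492.6, 231.1, 49.3]
ee_rot: [0.741, -0.672, 0.0, -0.0]
contact_force: [-0.9, 0.8, -0.1]
gripper_width: 34.2
grasp_force: 0.0
```

Call:
arm_command(
  rows=[
    [[0,0,-0.05],[0,0,0]],
    [[0,0,-0.15],[0,0,0]],
    [[0,0,-0.35],[0,0,0]],
    [[0.05,0,-0.55],[0,0,0]],
    [[0.1,0,-0.7],[0,0,0]],
  ],
)

```text
clock: 18.45
position: [495.4, 205.9, 228.6]
ee_rot: [0.741, -0.671, 0.001, -0.002]
contact_force: [1.4, 0.6, 0.2]
gripper_width: 34.3
grasp_force: 0.0
```

Call:
arm_command(
  rows=[
    [[0.05,0,0],[0,0,0]],
    [[0.2,0,0],[0,0,0]],
    [[0.2,0,0],[0,0,0]],
  ],
)

```text
clock: 18.75
position: [499.1, 153.2, 225.0]
ee_rot: [0.74, -0.673, -0.0, -0.0]
contact_force: [0.5, 0.1, -0.0]
gripper_width: 34.2
grasp_force: 0.0
```

```bash
python3 look.py w5; python3 - <<'E'
import cv2; from h import *
im=cv2.imread("pics/w5.png"); s,_=arm.get_image("scene")
cv2.imwrite("pics/c5.png",cv2.hconcat([cv2.resize(im[180:400,220:440],(400,400)),cv2.resize(s[200:280,320:400],(400,400),interpolation=cv2.INTER_CUBIC)]))
E
```

```text
18.75 [499.1 153.2 225. ] [ 0.74  -0.673 -0.    -0.   ] 34.15219613087906
fin 232 [[486.0, 216.7, 73.5], [490.9, 225.9, 80.1], [496.2, 239.2, 81.5]] px 313 323 245 269
body 515 [[477.1, 214.1, 36.5], [491.1, 223.8, 43.8], [505.2, 262.3, 57.0]] px 305 330 227 274
yel 94 [[481.5, 262.7, 45.5], [487.2, 263.9, 56.9], [492.8, 264.9, 65.4]] px 313 323 272 283
```

View pics/c5.png

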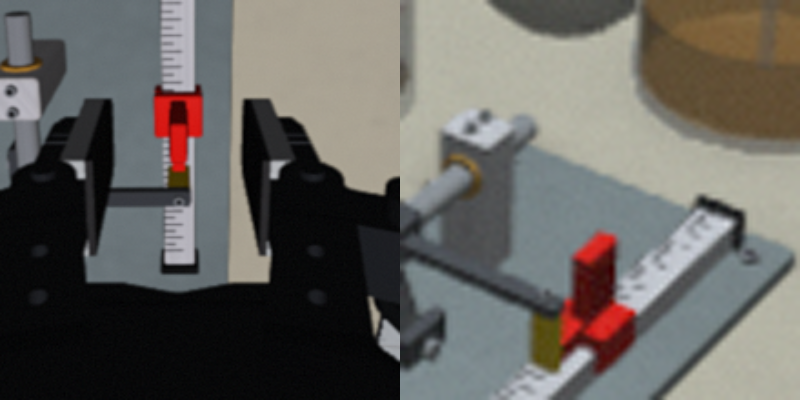

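The crops show the rider's nose against the yellow pointer (left panel (178,170), right panel (562,335)), and the robot is clear. I'm handing it in.

```bash
python3 -c "
from bench import arm
print(arm.job_done())"
```

```text
the job is handed in; nothing more can be done
None
```

The job is handed in, but no verdict came back: I pushed the lever to a firm touch (about 22 N on the core, estimated from the wrist force), then let it go and left it standing; the rider's nose rests against the back of the pointer, and the arm is clear.

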